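# Run down a castle nut and lock it with a split pin

### The arm

A 7-joint arm with a two-finger parallel gripper is mounted at the origin on a cart in front of the work surface, level with it; the furniture and walls round the work are solid. World frame = base frame: x ahead of the robot, y to its left, z up, the work surface at z = 0. Lengths are in m, angles in rad, forces in N, time in s.
With the tool pointing down it reaches from about 0.35 to 0.9 m from the base axis. Payload 8.1 kg.
Tool frame: the origin (TCP) lies at the very end of the fingers, on their centre line; the grasp point (between the pads) lies 19 mm behind it (arm.tcp_to_grasp is the z of the grasp point in the tool frame, in m); z points along the fingers, y is the line along which they close (so a half turn about z gives the same grasp; the last joint's range is limited). The gripper opens to 92 mm and grips with 3 to 60 N. Pads are 19 mm wide; open, the fingers measure 130 mm over their backs; the gripper's body (75 mm by 190 mm) begins 47 mm behind the grasp point.
Start: joints at [-1.331, 0.434, 0.025, 1.573, -0.012, 1.134, -0.075], TCP at [0.21, 0.589, 0.192] pointing down, gripper open.
Joint ranges: [-2.62, 2.62], [-0.44, 2.09], [-1.27, 1.32], [0.08, 2.57], [-1.32, 4.46], [0.12, 2], [-2.74, 2.74]. Speed limits (rad/s): [2.22, 2.22, 3.01, 3.01, 3.14, 3.14, 3.14].

### API

Orientations are given as a rotation vector (axis times angle).
In Python, from cell import readout, vision, sign_off, arm gives the robot as it stands. The module is installed in compiled form; this text tells all that it offers.
- The arm moves only by the shell command python3 -m creep 'ROWS' [FORCE]. ROWS is JSON, a list of rows, each a list of 5 numbers: the shift along the tool's x, y, z in units of 4 cm (1.0 is 4 cm), then the turn about the tool's z in units of 4 degrees (1.0 is 4 degrees), then the opening, from 0 (shut) to 1 (fully open). A call has 1 to 12 rows; each row shifts and turns the commanded pose from where the row before left it, along the tool's axes as they then stand; what a row does not reach is not made up. A row lasts 1/8 s, in which the tool goes at most 62.5 mm and 10.7 degrees, less where a joint would pass 70% of its speed; a pose out of reach is approached as far as the arm can. A call with a number of a shift or a turn outside -1 to 1 is refused whole. A call with a gripper value outside its range is refused whole. The fingers move at their own pace and stop on an object; FORCE is the grip in N (left out, the last holds). Time passes only in rows, so rows that do not move let the fingers close. It gives the time, the measured TCP pose, the force, the opening and the grip force at its end, in the units of the state.
- readout.observe(): the state, without advancing time (a new reading comes with each control period).
- vision.get_image(name): name is "scene" or "top" or "wrist"; returns a dict with "pixels" (480x640x3 uint8, blue, green, red), "z_map" (480x640 float32, m along the optical axis (not along the pixel's ray), 0 where there is no reading), "camera_matrix" (3x3 intrinsics, pixels), "position" and "rotation" of the camera in the world. Camera axes: x right, y up, looking along -z (the intrinsics and any distortion apply to the point x, -y, -z); pixel columns grow to the right and rows downward; lengths in m; the calibration is good to about 2 mm. A picture is of the moment at which its call begins.
- sign_off(): hands the job in; it is judged then, once.
The state is a dict: "clock": time; "joints": joint angles; "dq": joint speeds; "joint_efforts": joint torques, N m; "position": TCP position; "ee_rot": TCP orientation; "force": force on the tool from outside, world axes, zero at the start; "ft_torque": the same for the moment, N m; "width": opening from 0.0 (shut) to 1.0 (fully open); "gripper_force": force on a finger pad.
Only numpy, scipy, OpenCV 4.12 (cv2) and the standard library are available. Lean on these libraries where they do the work, as an engineer would, in place of code of your own. Each camera call takes 0.05 s, during which the arm holds its last target. There are 200 camera calls.

### The job

Finish fitting the impeller on the upright pump shaft: screw the castle nut down, a whole turn or so, until it bears on the washer, then back it off only as far as the first slot that lines up with the cross hole in the shaft. Lock it by pushing the straight, full-length split pin through slot and hole until its eye is up against the nut, and let go; leave the short pin, the bent pin, the spare impeller and the grease tub where they are.

Things in the scene. Friction and masses are not known exactly. Their poses are not given: they have to be found in the camera images.
- castle_nut (a joint): Turn of the dark steel castle nut on the shaft, rad: 0 when it bears on the washer (a firm stop), growing as it is unscrewed (counter-clockwise seen from above). Right-hand thread, rises 4 mm a turn. Starts 0.9 to 1.2 turns up. Turning it takes about 0.06 N m; it stays where it is left and cannot be lifted or tipped.
- nut_mid (a point): Point on the nut's axis, 15 mm above its underside; turns and rises with it. Hexagon 55 mm across flats, 63.5 mm across corners, 30 mm high; above it a round crown 52 mm in diameter, 15 mm high, cut down to the hexagon by six slots 13 mm wide, open at the top, one over the middle of each flat. x axis: square through one flat and its slot (repeats every 60 degrees); z up.
- cross_hole (a point): Centre of the 11 mm cross hole right through the shaft, 104 mm above the bench; x axis along the hole, z up. The pin may go in from either side. With the nut on the washer the slots' floors are 7 mm below the hole's axis and the crown's top 8 mm above it; with the nut a turn higher the nut blocks the hole.
- stand: Fixed upright threaded shaft, 38 mm in diameter, that does not turn, in a grey round foot 128 mm in diameter; impeller (100 mm in diameter, top at 62 mm) and washer are on it. Shaft end 120 mm above the bench, with a dark scribed line across it that runs the same way as the cross hole. Origin: centre of the foot on the bench; x along the hole, z up.
- washer_top (a point): Centre of the top face of the washer (66 mm in diameter) that the nut is to bear on, on the shaft's axis, 67 mm above the bench. Behind the pins stand the blue motor and, reaching over it, the pump's black valve lever, about 0.3 m above the bench: come to the work over the front of the bench.
- pin_full: The sound pin, to be used. Steel split pin, 8 mm high as it lies: round double leg 8 mm in diameter, oblong eye of 8 mm wire, lying flat, 24 mm wide over its straight sides; leg straight, 84 mm long, tapered over its last 12 mm. Origin: under the root of the eye (pin axis 4 mm above it); x along the leg away from the eye, z up. The eye's straight sides lie 8 to 24 mm behind the origin, its closed end 35 mm. 50 g.
- pin_full_eye (a point): Middle of the full-length pin's eye, on the pin's axis, 16 mm behind its origin: the place to grip it, across the straight sides (24 mm).
- pin_full_seat (a point): Point on the full-length pin's axis, 28 mm from the root of the eye: lies at the middle of the cross hole when the pin is home with its eye against the nut's crown.
- pin_short: A useless pin, to be left: like the full-length one, with the same eye and origin, but its straight leg is only 46 mm long.
- pin_bent: A useless pin, to be left: like the full-length one, with the same eye and origin, but its leg is bent sideways by 24 degrees, 36 mm from the eye.
- spare_impeller: Spare pump impeller lying left of the work, about 100 mm in diameter, 22 mm high; origin at the centre of its underside. A bystander.
- grease_tub: White grease tub with a red lid, 70 mm in diameter, 64 mm high, at the right front of the bench; origin at the centre of its underside. A bystander.

How it is judged:
By the outcome, as a careful person would: the job done as asked, in the order asked, and still so for the second after the job is handed in, with the robot touching nothing.
It also fails if it takes over 72 s, if anything falls off the work surface, if the arm or the gripper's body presses on something with over 40 N, if the wrist force passes 120 N, or if a joint passes its speed limit or range.

## Working session

There is one attempt and no reset: what is moved stays moved. The work goes in short steps, Python scripts to look and compute and a shell command to move; the robot and the scene stay as the last step left them, time stands still between calls to the robot, and variables do not carry over. Pictures are saved under pics/ and viewed, at most 10 in all, crops included, and the job is handed in when it is done.

```bash
mkdir -p pics; cat > h.py <<'E'
import numpy as np, cv2
from cell import readout, vision, arm
from scipy.spatial.transform import Rotation as R
def get(n,save=None):
    d=vision.get_image(n)
    if save: cv2.imwrite('pics/'+save,d['pixels'])
    return d
def rot(d):
    r=np.array(d['rotation']); return r if r.shape==(3,3) else R.from_rotvec(r).as_matrix()
def ray(d,u,v):
    K=np.array(d['camera_matrix']); a=np.array([(u-K[0,2])/K[0,0],-(v-K[1,2])/K[1,1],-1.]); return np.array(d['position']),rot(d)@a
def plane(d,u,v,z):
    p,r=ray(d,u,v); return p+r*(z-p[2])/r[2]
def depthpt(d,u,v):
    p,r=ray(d,u,v); return p+r*d['z_map'][int(v),int(u)]
def proj(d,P):
    K=np.array(d['camera_matrix']); c=rot(d).T@(np.array(P)-d['position']); return K[0,0]*c[0]/-c[2]+K[0,2],K[1,1]*-c[1]/-c[2]+K[1,2]
E
python3 - <<'E'
from h import *
for n in ('scene','top'):
    d=get(n,n+'0.png'); print(n,d['position'],np.round(rot(d),3).tolist(),d['camera_matrix'])
s=readout.observe(); print({k:np.round(v,3) for k,v in s.items()}, arm.tcp_to_grasp)
E
```

```text
scene [-0.0327718  -0.35613382  0.86512071] [[0.526, 0.657, -0.541], [-0.851, 0.391, -0.351], [-0.019, 0.645, 0.764]] [[473.53453767   0.         323.36392323]
 [  0.         473.53453767 236.47125079]
 [  0.           0.           1.        ]]
top [ 0.39693248 -0.03400168  1.24780971] [[0.003, 0.995, -0.105], [-1.0, 0.002, -0.015], [-0.014, 0.105, 0.994]] [[599.65875187   0.         321.73974877]
 [  0.         599.65875187 240.65951794]
 [  0.           0.           1.        ]]
{'clock': np.float64(0.1), 'joints': array([-1.331,  0.435,  0.025,  1.574, -0.012,  1.134, -0.075]), 'dq': array([ 0.001, -0.   ,  0.001, -0.001,  0.   ,  0.002,  0.001]), 'joint_efforts': array([ 2.0000e-03, -6.6912e+01,  9.8800e-01, -3.1515e+01, -6.1000e-02,
        3.7000e-02,  0.0000e+00]), 'position': array([0.21 , 0.588, 0.191]), 'ee_rot': array([-5.360e-01, -3.095e+00,  2.000e-03]), 'force': array([-1.131, -0.733, -0.139]), 'ft_torque': array([0.011, 0.014, 0.043]), 'gripper_force': np.float64(0.0), 'width': np.float64(1.0)} -0.0188
```

View pics/top0.png

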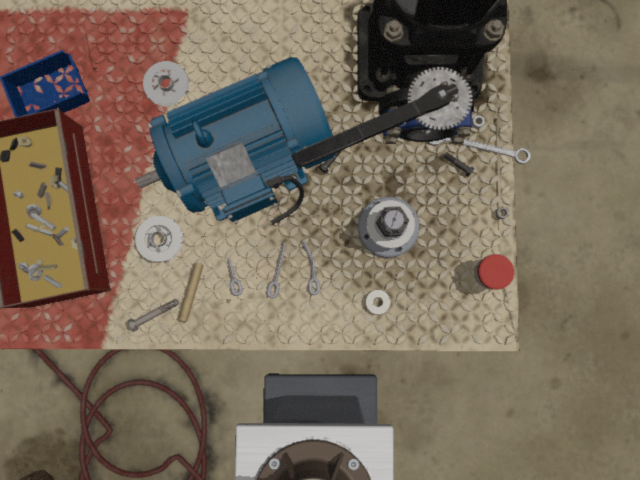

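View pics/scene0.png

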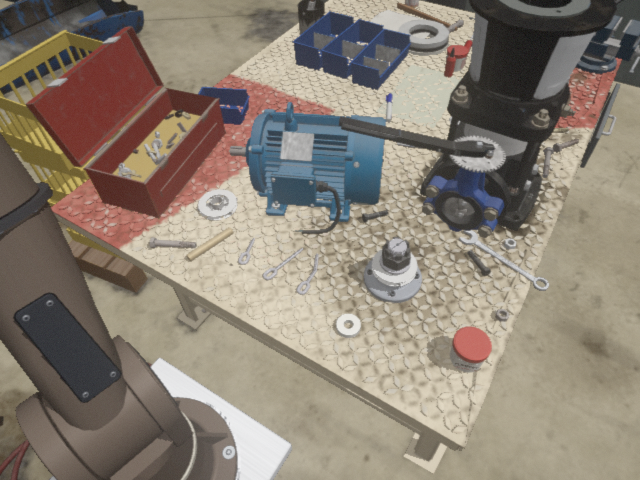

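Top view: stand at about (390,225), three pins with their eyes towards the robot at (236,288), (272,290), (313,287), lever reaching over at (380,125), tub at (495,272). Next I zoom in on the pins and the nut.

```bash
python3 - <<'E'
from h import *
a=cv2.imread('pics/top0.png')
A=cv2.resize(a[230:305,215:330],None,fx=4,fy=4,interpolation=cv2.INTER_CUBIC)
B=cv2.resize(a[190:260,355:425],None,fx=4.28,fy=4.28,interpolation=cv2.INTER_CUBIC)
c=np.zeros((300,800,3),np.uint8);c[:,:460]=A[:300];c[:B.shape[0],480:480+B.shape[1]]=B[:300]
cv2.imwrite('pics/crop1.png',c)
d=get('top')
for uv in [(236,288),(272,291),(313,288),(392,222),(378,302),(495,272)]:
    print(uv,np.round(depthpt(d,*uv),3))
for uv,z in [((272,290),.004),((283,245),.004),((394,220),.12)]: print(uv,np.round(plane(d,*uv,z),4))
E
```

```text
(236, 288) [0.429 0.162 0.   ]
(272, 291) [0.423 0.087 0.003]
(313, 288) [ 0.429  0.002 -0.001]
(392, 222) [ 0.551 -0.15   0.122]
(378, 302) [ 0.401 -0.132 -0.001]
(495, 272) [ 0.46  -0.358  0.062]
(272, 290) [0.4248 0.0871 0.004 ]
(283, 245) [0.5184 0.0652 0.004 ]
(394, 220) [ 0.555  -0.1541  0.12  ]
```

View pics/crop1.png

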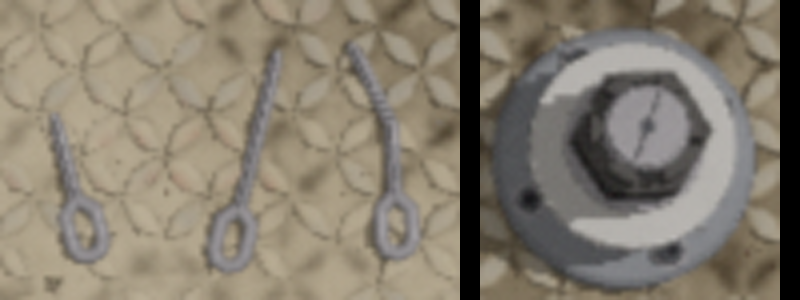

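The middle pin has the long straight leg, so it is pin_full. The left one is short and the right one is bent. The scribed line runs roughly away from the robot. I approach over the front.

```bash
python3 -m creep '[[-0.7,-1,-0.1,0,1],[-0.7,-1,-0.1,0,1],[-0.7,-1,-0.1,0,1],[-0.7,-1,-0.1,0,1],[-0.7,-1,-0.1,0,1],[-0.7,-1,-0.1,0,1],[-0.7,-1,-0.1,0,1],[-0.7,-1,-0.1,0,1],[-0.7,-1,-0.1,0,1],[-0.7,-1,-0.1,0,1],[-0.7,-1,-0.1,0,1],[-0.7,-1,-0.1,0,1]]' | tail -c 400
python3 -m creep '[[-0.7,-1,-0.1,0,1],[-0.7,-1,-0.1,0,1],[0,0,0,0,1]]' | tail -c 400
python3 - <<'E'
from h import *
d=get('wrist','w1.png'); s=readout.observe(); print(s['clock'],np.round(s['position'],3),np.round(s['joints'],2),np.round(s['ee_rot'],3)); print(d['position'],np.round(rot(d),3).tolist(),d['camera_matrix'])
print(proj(d,[.553,-.153,.12]),proj(d,[.425,.087,0]))
E
```

```text
clock: 1.65
position: [0.3652, 0.022, 0.2403]
ee_rot: [0.536, 3.095, 0.001]
force: [0.6, -0.0, 0.0]
width: 1.0
gripper_force: 0.0
clock: 2.02
position: [0.3914, -0.0738, 0.2485]
ee_rot: [0.545, 3.093, -0.001]
force: [-0.1, 0.3, -0.5]
width: 0.999
gripper_force: 0.0
2.075 [ 0.391 -0.072  0.248] [-0.6  -0.04  0.64  2.03  0.03  1.15  1.26] [0.541 3.095 0.   ]
[ 0.32385068 -0.04824194  0.44160922] [[0.341, -0.906, -0.252], [0.94, 0.328, 0.092], [-0.001, -0.269, 0.963]] [[394.84200857   0.         321.53761761]
 [  0.         394.84200857 236.20163886]
 [  0.           0.           1.        ]]
(np.float64(300.4773032058275), np.float64(398.8765408517072)) (np.float64(467.376505650322), np.float64(171.80747483444128))
```

View pics/w1.png

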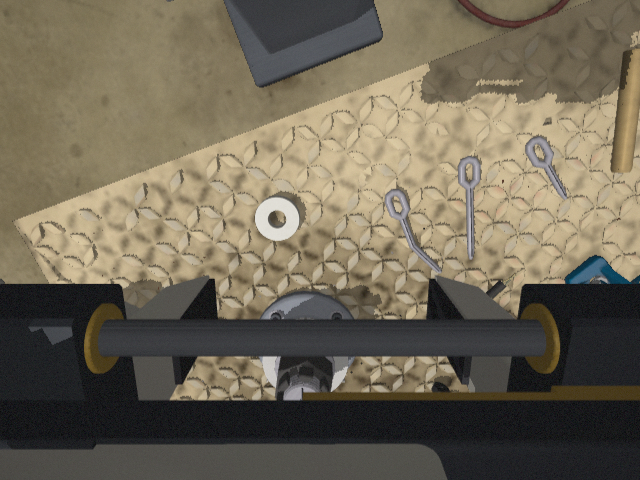

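The wrist view shows the pins with eyes at (398,205) bent, (470,173) full and (540,152) short. The nut is hidden below the finger bar at about (300,390). I shift so the nut comes into clear view.

```bash
python3 - <<'E'
from h import *
a=cv2.imread('pics/w1.png')
# pin: bluish-grey vs tan bench
b=a.astype(int); m=((b[...,0]-b[...,2])>-8).astype(np.uint8)*255
m=cv2.morphologyEx(m,cv2.MORPH_CLOSE,np.ones((3,3)))
n,l,st,c=cv2.connectedComponentsWithStats(m[140:275,440:500])
i=1+np.argmax(st[1:,4]);print(st[i]);ys,xs=np.where(l==i);ys+=140;xs+=440
for lo,hi in [(155,165),(166,178),(179,190),(195,215),(220,240),(245,258)]:
    q=(ys>=lo)&(ys<=hi); print(lo,hi,xs[q].mean().round(1),xs[q].min(),xs[q].max())
print(ys.min(),ys.max())
E
python3 -m creep '[[-0.8,0,0,0,1],[-0.8,0,0,0,1],[-0.8,0,0,0,1],[-0.8,0,0,0,1],[0,0,0,0,1]]' | head -3
python3 - <<'E'
from h import *
d=get('wrist'); import pickle; pickle.dump(d,open('w2.pkl','wb'))
print(d['position'],np.round(rot(d),3).tolist(),proj(d,[.553,-.153,.12])); u,v=map(int,proj(d,[.553,-.153,.12]))
v=min(max(v,75),400)
cv2.imwrite('pics/w2.png',cv2.resize(d['pixels'][v-75:v+75,u-100:u+100],None,fx=4,fy=4,interpolation=cv2.INTER_CUBIC)); print(u-100,v-75)
E
```

```text
[ 18  16  22 103 953]
155 165 469.0 459 479
166 178 468.4 458 479
179 190 468.6 458 479
195 215 469.4 466 473
220 240 470.0 467 473
245 258 470.2 467 473
156 258
clock: 2.7
position: [0.5127, -0.1128, 0.2472]
ee_rot: [-0.534, -3.095, 0.002]
[ 0.44540522 -0.08754045  0.44048202] [[0.334, -0.908, -0.251], [0.942, 0.322, 0.091], [-0.002, -0.267, 0.964]] (np.float64(292.49098858274664), np.float64(274.68420832996856))
192 199
```

View pics/w2.png

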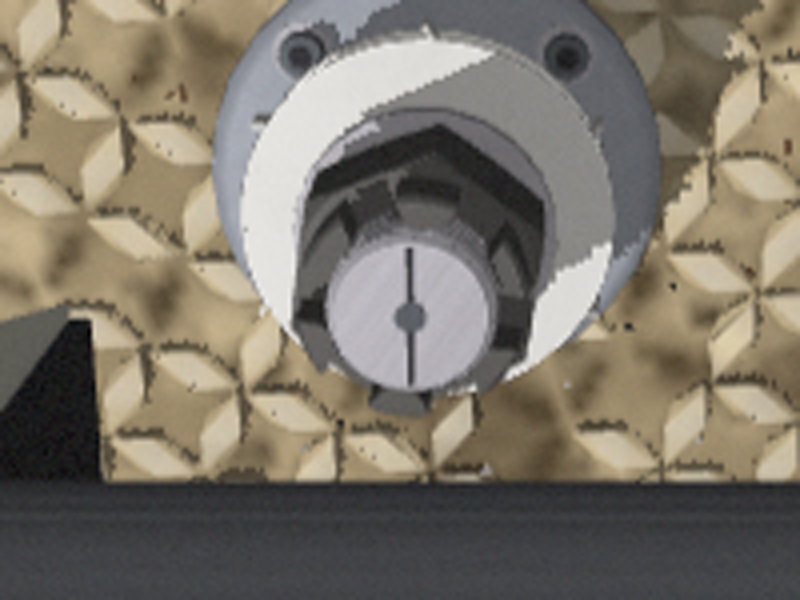

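The nut is clear: shaft end centred at crop (411,313), scribed line from (408,250) to (411,385), and the hexagon corner nearest the robot at about (438,160).

```bash
cat >> h.py <<'E'
def yaw():
    M=R.from_rotvec(readout.observe()['ee_rot']).as_matrix(); return np.degrees(np.arctan2(M[1,1],M[0,1]))
def to(P):
    s=readout.observe(); M=R.from_rotvec(s['ee_rot']).as_matrix(); return np.round(M.T@(np.array(P)-s['position'])/.04,2), np.round(s['position'],4), round(yaw(),1), np.round(s['joints'],2), s['clock']
E
python3 - <<'E'
from h import *
import pickle; d=pickle.load(open('w2.pkl','rb'))
f=lambda u,v,z:plane(d,192+(u+.5)/4-.5,199+(v+.5)/4-.5,z)
az=lambda v:np.degrees(np.arctan2(v[1],v[0]))
# shaft end by bright mask fit
p=d['pixels'][199:349,192:392]; g=cv2.cvtColor(p,cv2.COLOR_BGR2HSV)
a,b=f(408,250,.12),f(411,385,.12); C=f(411,313,.12)
print('C',C,'line az',az(b-a), 'ends mid',(a+b)/2, 'len',np.linalg.norm(b-a),'depth',depthpt(d,292,282))
print('pix line (cv): dark cols', [ (r,int(np.argmin(p[r,97:109].sum(1)))+97) for r in (64,67,70,73,84,87,90,93)])
for uv in [(438,160),(312,215),(543,245)]:
    q=f(*uv,.101)-C; print(uv,az(q[:2]),np.linalg.norm(q[:2]))
e=dict(d); 
M=R.from_rotvec([0.541,3.095,0]).as_matrix()
# pin from w1
w=dict(position=np.array([0.32385068,-0.04824194,0.44160922]),rotation=np.array([[0.341,-0.906,-0.252],[0.94,0.328,0.092],[-0.001,-0.269,0.963]]),camera_matrix=d['camera_matrix'])
E1=plane(w,468.7,173,.004);T=plane(w,470.2,250,.004);bk=plane(w,468.7,156,.004);tp=plane(w,470.3,258.5,.004)
print('eye',E1,'az',az(T-E1),bk,tp,np.linalg.norm(tp-bk)); print(to([C[0],C[1],.2]))
E
```

```text
C [ 0.55544081 -0.15217447  0.12      ] line az -19.404077531281548 ends mid [ 0.55648845 -0.15291124  0.12      ] len 0.03130917040525899 depth [ 0.55849542 -0.1553685   0.12201668]
pix line (cv): dark cols [(64, 102), (67, 102), (70, 102), (73, 102), (84, 102), (87, 102), (90, 102), (93, 102)]
(438, 160) 150.19573950264814 0.029561239365600483
(312, 215) -144.25025797615905 0.028395265823985067
(543, 245) 87.93292343511024 0.03020363444165887
eye [0.42562867 0.0869204  0.004     ] az -13.081774224047866 [0.40770253 0.09145328 0.004     ] [0.52306345 0.06420117 0.004     ] 0.11853615666848477
(array([-1.37, -0.56,  1.18]), array([ 0.5115, -0.1126,  0.2473]), np.float64(70.4), array([-0.46,  0.25,  0.73,  1.78, -0.18,  1.18,  1.55]), 2.75)
```

```bash
python3 -m creep '[[-0.7,-0.28,0.2,0,1],[-0.69,-0.29,0.2,0,1],[0,0,0.5,0.8,1],[0,0,0.7,0.8,1],[0,0,0.8,0.75,1],[0,0,0.8,0,1],[0,0,0.6,0,1],[0,0,0.4,0,1],[0,0,0.08,0,1],[0,0,0,0,1]]' 30
python3 - <<'E'
from h import *
print(to([.556,-.153,.076]))
d=get('wrist','w3.png')
E
python3 -m creep '[[0,0,0,0,0.5],[0,0,0,0,0.5],[0,0,0,0,0.5],[0,0,0,0,0.5]]' 30
```

```text
clock: 4.0
position: [0.5565, -0.1536, 0.0775]
ee_rot: [0.788, 3.041, 0.0]
force: [-0.6, -0.3, 0.1]
width: 1.001
gripper_force: 0.0
(array([0.02, 0.01, 0.04]), array([ 0.5565, -0.1536,  0.0775]), np.float64(61.0), array([-0.29,  0.54,  0.67,  1.86, -0.43,  0.88,  1.66]), 4.0)
clock: 4.55
position: [0.5563, -0.1538, 0.077]
ee_rot: [0.788, 3.041, 0.0]
force: [-0.3, 0.0, 0.3]
width: 0.618
gripper_force: 0.0
```

View pics/w3.png

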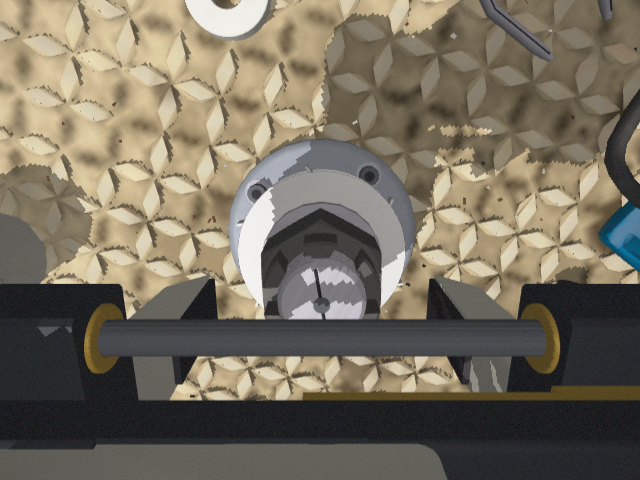

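The nut sits centred between the fingers (shaft end at (321,303)), with its flats facing the pads. I close and start turning.

```bash
python3 -m creep '[[0,0,0,0,0.3],[0,0,0,0,0.3],[0,0,0,0,0.3],[0,0,0,0,0.3]]' 30
python3 -m creep '[[0,0,0.001,1,0.3],[0,0,0.001,1,0.3],[0,0,0.001,1,0.3],[0,0,0.001,1,0.3],[0,0,0.001,1,0.3],[0,0,0.001,1,0.3],[0,0,0.001,1,0.3],[0,0,0.001,1,0.3],[0,0,0.001,1,0.3],[0,0,0.001,1,0.3]]'
python3 - <<'E'
from h import *
s=readout.observe();print(to([.556,-.153,.076]),np.round(s['ft_torque'],2))
E
```

```text
clock: 5.05
position: [0.5563, -0.1536, 0.0769]
ee_rot: [0.788, 3.041, 0.0]
force: [-0.6, 1.0, 0.2]
width: 0.516
gripper_force: 30.0
clock: 6.3
position: [0.556, -0.1539, 0.0765]
ee_rot: [-1.783, -2.586, 0.001]
force: [-1.0, -0.7, -0.0]
width: 0.511
gripper_force: 30.0
(array([0.02, 0.01, 0.01]), array([ 0.556 , -0.1539,  0.0765]), np.float64(20.8), array([-0.4 ,  0.61,  0.87,  1.87, -0.57,  0.93,  1.1 ]), 6.3) [-0.18  0.23  0.08]
```

```bash
python3 - <<'E'
from h import *
d=get('wrist'); cv2.imwrite('pics/w4.png',cv2.resize(d['pixels'][160:360,190:450],None,fx=3,fy=3))
E
```

```text
(no output)
```

View pics/w4.png

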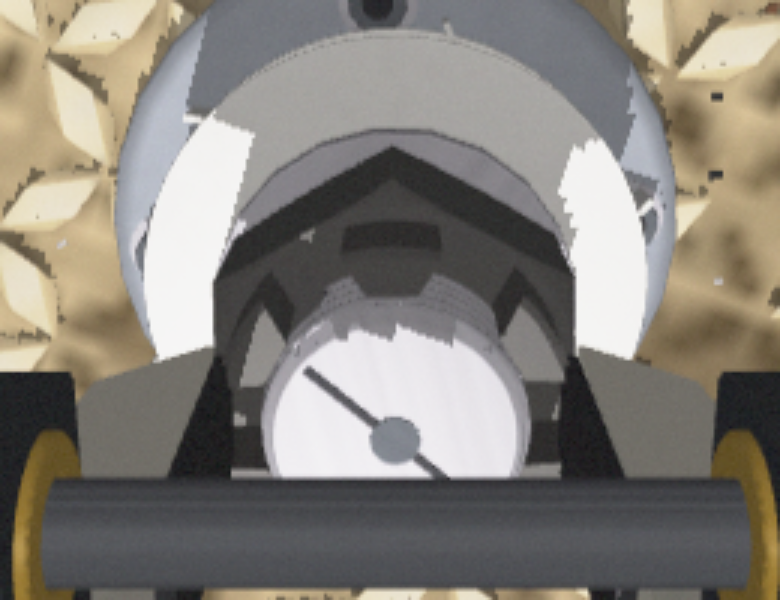

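The nut follows the tool: its corner stays square at top centre and the scribed line has swung relative to it. I continue turning.

```bash
python3 -m creep '[[0,0,0.001,1,0.3],[0,0,0.001,1,0.3],[0,0,0.001,1,0.3],[0,0,0.001,1,0.3],[0,0,0.001,1,0.3],[0,0,0.001,1,0.3],[0,0,0.001,1,0.3],[0,0,0.001,1,0.3],[0,0,0.001,1,0.3],[0,0,0.001,1,0.3],[0,0,0.001,1,0.3],[0,0,0.001,1,0.3]]' | grep force:
python3 -m creep '[[0,0,0.001,1,0.3],[0,0,0.001,1,0.3],[0,0,0.001,1,0.3],[0,0,0.001,1,0.3],[0,0,0.001,1,0.3],[0,0,0.001,1,0.3],[0,0,0.001,1,0.3],[0,0,0.001,1,0.3],[0,0,0.001,1,0.3],[0,0,0.001,1,0.3],[0,0,0.001,1,0.3],[0,0,0.001,1,0.3]]'  | grep force:
python3 - <<'E'
from h import *
s=readout.observe();print(to([.556,-.153,.074]),np.round(s['ft_torque'],2))
E
```

```text
force: [-2.5, -0.6, 0.5]
gripper_force: 30.0
force: [-3.2, 1.5, 3.3]
gripper_force: 30.0
(array([ 0.02, -0.01,  0.03]), array([ 0.5552, -0.1536,  0.0754]), np.float64(-75.1), array([-0.57,  0.82,  1.26,  1.89, -0.88,  1.13, -0.28]), 9.35) [0.18 1.05 0.03]
```

```bash
python3 -m creep '[[0,0,0,0,1],[0,0,0,0,1],[0,0,0,-0.5,1],[0,0,0,-1,1],[0,0,0,-1,1],[0,0,0,-1,1],[0,0,0,-1,1],[0,0,0,-1,1],[0,0,0,-1,1],[0,0,0,-1,1],[0,0,0,-1,1],[0,0,0,-1,1]]' | grep force:
python3 -m creep '[[0,0,0,-1,1],[0,0,0,-1,1],[0,0,0,-1,1],[0,0,0,-1,1],[0,0,0,-1,1],[0,0,0,-1,1],[0,0,0,-1,1],[0,0,0,-1,1],[0,0,0,-1,1],[0,0,0,-1,1],[0,0,0,-1,1],[0,0,0,-1,1]]'  | grep force:
python3 - <<'E'
from h import *
s=readout.observe();print(to([.556,-.153,.074]),np.round(s['ft_torque'],2))
E
python3 -m creep '[[0,0,0,-1,1],[0,0,0,-1,1],[0,0,0,-1,1],[0,0,0,-1,1],[0,0,0,-1,1],[0,0,0,-1,1],[0,0,0,-1,1],[0,0,0,-1,1],[0,0,0,-1,1],[0,0,0,-1,1],[0,0,0,-1,1],[0,0,0,-1,1]]'  | grep force:
python3 - <<'E'
from h import *
s=readout.observe();print(to([.556,-.153,.074]),np.round(s['ft_torque'],2))
E
```

```text
force: [0.2, -1.1, 0.2]
gripper_force: 0.0
force: [-0.3, 1.4, -1.2]
gripper_force: 0.0
(array([ 0.02, -0.01,  0.04]), array([ 0.5565, -0.1539,  0.0758]), np.float64(11.2), array([-0.4 ,  0.61,  0.87,  1.87, -0.58,  0.93,  0.94]), 12.35) [-0.06  0.04  0.04]
force: [-0.8, -0.2, 0.1]
gripper_force: 0.0
(array([0.02, 0.01, 0.04]), array([ 0.5565, -0.1539,  0.0758]), np.float64(59.2), array([-0.27,  0.54,  0.64,  1.86, -0.41,  0.87,  1.61]), 13.85) [ 0.    0.04 -0.02]
```

```bash
python3 -m creep '[[0,0,0,-1,1],[0,0,0,-1,1],[0,0,0,-1,1],[0,0,0,-1,1],[0,0,0,-1,1],[0,0,0,-1,1],[0,0,0,-1,1],[0,0,0,-1,1],[0,0,0.04,-1,0.6],[0,0,0,-1,0.3],[0,0,0,-1,0.3],[0,0,0,-0.4,0.3]]'  | grep force:
python3 -m creep '[[0,0,0,0,0.3],[0,0,0,0,0.3],[0,0,0,0,0.3],[0,0,0,0,0.3]]'
python3 - <<'E'
from h import *
s=readout.observe();print(to([.556,-.153,.074]),np.round(s['ft_torque'],2))
E
```

```text
force: [-0.5, 0.9, -0.1]
gripper_force: 0.0
clock: 15.85
position: [0.5562, -0.1533, 0.074]
ee_rot: [0.398, -3.116, -0.001]
force: [-1.2, 3.4, 3.4]
width: 0.522
gripper_force: 30.0
(array([0.  , 0.01, 0.  ]), array([ 0.5562, -0.1533,  0.074 ]), np.float64(104.6), array([-0.12,  0.5 ,  0.42,  1.85, -0.27,  0.84,  2.26]), 15.85) [0.81 0.43 0.08]
```

```bash
for i in 1; do
python3 -m creep '[[0,0,0.001,1,0.3],[0,0,0.001,1,0.3],[0,0,0.001,1,0.3],[0,0,0.001,1,0.3],[0,0,0.001,1,0.3],[0,0,0.001,1,0.3],[0,0,0.001,1,0.3],[0,0,0.001,1,0.3],[0,0,0.001,1,0.3],[0,0,0.001,1,0.3],[0,0,0.001,1,0.3],[0,0,0.001,1,0.3]]' | grep force:
python3 -m creep '[[0,0,0.001,1,0.3],[0,0,0.001,1,0.3],[0,0,0.001,1,0.3],[0,0,0.001,1,0.3],[0,0,0.001,1,0.3],[0,0,0.001,1,0.3],[0,0,0.001,1,0.3],[0,0,0.001,1,0.3],[0,0,0.001,1,0.3],[0,0,0.001,1,0.3],[0,0,0.001,1,0.3],[0,0,0.001,1,0.3]]'  | grep force:
python3 -m creep '[[0,0,0.001,1,0.3],[0,0,0.001,1,0.3],[0,0,0.001,1,0.3],[0,0,0.001,1,0.3],[0,0,0.001,1,0.3],[0,0,0.001,1,0.3],[0,0,0.001,1,0.3],[0,0,0.001,1,0.3],[0,0,0.001,1,0.3],[0,0,0.001,1,0.3],[0,0,0.001,1,0.3],[0,0,0.001,1,0.3]]'  | grep force:
done
python3 - <<'E'
from h import *
s=readout.observe();print(to([.556,-.153,.072]),np.round(s['ft_torque'],2))
E
python3 -m creep '[[0,0,0.001,1,0.3],[0,0,0.001,1,0.3],[0,0,0.001,1,0.3],[0,0,0.001,1,0.3],[0,0,0.001,1,0.3]]'
python3 - <<'E'
from h import *
s=readout.observe();print(to([.556,-.153,.072]),np.round(s['ft_torque'],2))
E
```

```text
force: [-0.8, 1.9, 4.1]
gripper_force: 30.0
force: [-2.4, 1.4, 4.1]
gripper_force: 30.0
force: [-4.0, 1.9, 3.6]
gripper_force: 30.0
(array([ 0.02, -0.  ,  0.01]), array([ 0.5555, -0.1538,  0.0725]), np.float64(-39.6), array([-0.51,  0.73,  1.11,  1.88, -0.77,  1.03,  0.23]), 20.35) [0.42 0.92 0.1 ]
clock: 20.98
position: [0.5554, -0.1537, 0.0722]
ee_rot: [-3.031, -0.824, 0.002]
force: [-3.6, 2.6, 3.0]
width: 0.521
gripper_force: 30.0
(array([ 0.02, -0.01,  0.01]), array([ 0.5554, -0.1537,  0.0722]), np.float64(-59.6), array([-0.55,  0.78,  1.19,  1.89, -0.84,  1.08, -0.05]), 20.975) [0.47 1.01 0.08]
```

```bash

python3 -m creep '[[0,0,0,1,0.3],[0,0,0,1,0.3],[0,0,0,1,0.3],[0,0,0,1,0.3],[0,0,0,0,1],[0,0,0,0,1],[0,0,0,-0.5,1],[0,0,0,-1,1],[0,0,0,-1,1],[0,0,0,-1,1],[0,0,0,-1,1],[0,0,0,-1,1]]'  | grep force:
python3 -m creep '[[0,0,0,-1,1],[0,0,0,-1,1],[0,0,0,-1,1],[0,0,0,-1,1],[0,0,0,-1,1],[0,0,0,-1,1],[0,0,0,-1,1],[0,0,0,-1,1],[0,0,0,-1,1],[0,0,0,-1,1],[0,0,0,-1,1],[0,0,0,-1,1]]'  | grep force:
python3 -m creep '[[0,0,0,-1,1],[0,0,0,-1,1],[0,0,0,-1,1],[0,0,0,-1,1],[0,0,0,-1,1],[0,0,0,-1,1],[0,0,0,-1,1],[0,0,0,-1,1],[0,0,0,-1,1],[0,0,0,-1,0.6],[0,0,0,-1,0.3],[0,0,0,-1,0.3]]'  | grep force:
python3 -m creep '[[0,0,0,-0.5,0.3],[0,0,0,0,0.3],[0,0,0,0,0.3],[0,0,0,0,0.3],[0,0,0,0,0.3]]'
python3 - <<'E'
from h import *
s=readout.observe();print(to([.556,-.153,.072]),np.round(s['ft_torque'],2))
E
```

```text
force: [-0.9, 0.1, -0.2]
gripper_force: 0.0
force: [1.3, -0.4, -0.1]
gripper_force: 0.0
force: [0.2, 0.2, -0.0]
gripper_force: 0.0
clock: 26.1
position: [0.5564, -0.154, 0.0725]
ee_rot: [1.214, 2.897, -0.0]
force: [-0.1, -1.4, 1.8]
width: 0.518
gripper_force: 30.0
(array([0.02, 0.01, 0.01]), array([ 0.5564, -0.154 ,  0.0725]), np.float64(44.5), array([-0.3 ,  0.56,  0.69,  1.87, -0.45,  0.88,  1.39]), 26.1) [-0.31  0.07  0.03]
```

```bash
cat > t.py <<'E'
from h import *
s=readout.observe();print(round(s['clock'],2),'yaw',round(yaw(),1),'tq',np.round(s['ft_torque'],3),'F',np.round(s['force'],1),'w',round(s['width'],3))
E
python3 -m creep '[[0,0,0,1,0.3],[0,0,0,1,0.3],[0,0,0,1,0.3]]' >/dev/null; python3 t.py
python3 -m creep '[[0,0,0,1,0.3],[0,0,0,1,0.3]]' >/dev/null; python3 t.py
python3 -m creep '[[0,0,0,1,0.3],[0,0,0,1,0.3]]' >/dev/null; python3 t.py
```

```text
26.48 yaw 32.4 tq [-0.372  0.175  0.083] F [-0.4 -1.4  1.5] w 0.518
26.73 yaw 24.4 tq [-0.518  0.116  0.062] F [-0.7 -1.3  0.3] w 0.519
26.98 yaw 16.4 tq [-0.514  0.192  0.061] F [-0.4 -2.2 -0.3] w 0.517
```

```bash

python3 -m creep '[[0,0,0,1,0.3],[0,0,0,1,0.3]]' >/dev/null; python3 t.py
python3 -m creep '[[0,0,0,1,0.3],[0,0,0,1,0.3]]' >/dev/null; python3 t.py
python3 -m creep '[[0,0,0,1,0.3],[0,0,0,1,0.3]]' >/dev/null; python3 t.py
```

```text
27.23 yaw 8.5 tq [-0.706  0.239  1.221] F [-1.5 -2.6  0.2] w 0.517
27.48 yaw 0.6 tq [-0.144  0.692  1.396] F [-2.7 -0.   4.3] w 0.54
27.73 yaw -7.5 tq [-0.027  0.747  1.17 ] F [-3.1 -0.7  2.9] w 0.545
```

```bash

python3 -m creep '[[0,0,0,1,0.3],[0,0,0,1,0.3]]' >/dev/null; python3 t.py
```

```text
27.98 yaw -15.5 tq [-0.768  0.904  1.135] F [-3.4 -2.8  3.3] w 0.548
```

The torque jumped to 1.2 N m at a yaw of about 10°, so the nut bears on the washer. The slots line up with the hole (az about -19.5°) next at +40.5°, so I regrip and back off about 30°.

```bash

python3 -m creep '[[0,0,0,0,1],[0,0,0,0,1],[0,0,0,-0.7,1],[0,0,0,-1,1],[0,0,0,-1,1],[0,0,0,-1,1],[0,0,0,-1,1],[0,0,0,-1,0.6],[0,0,0,-1,0.3],[0,0,0,0,0.3],[0,0,0,0,0.3],[0,0,0,0,0.3]]' >/dev/null; python3 t.py
python3 -m creep '[[0,0,0,0,0.3],[0,0,0,0,0.3]]' >/dev/null; python3 t.py
python3 -m creep '[[0,0,0,-0.5,0.3],[0,0,0,-1,0.3],[0,0,0,-1,0.3],[0,0,0,-1,0.3],[0,0,0,-1,0.3],[0,0,0,-1,0.3],[0,0,0,-1,0.3],[0,0,0,-0.8,0.3],[0,0,0,0,0.3]]' >/dev/null; python3 t.py
python3 -m creep '[[0,0,0,0,1],[0,0,0,0,1],[0,0,-0.5,0,1],[0,0,-1,0,1],[0,0,-1,0,1],[0,0,-1,0,1],[0.5,0,-0.5,0,1],[0,0,0,0,1]]' >/dev/null
python3 - <<'E'
from h import *
import pickle
print(to([.556,-.153,.072])); d=get('wrist');pickle.dump(d,open('w5.pkl','wb'))
u,v=map(int,proj(d,[.556,-.153,.12])); u0,v0=u-100,min(v-75,330); print(u0,v0)
cv2.imwrite('pics/w5.png',cv2.resize(d['pixels'][v0:v0+150,u0:u0+200],None,fx=4,fy=4,interpolation=cv2.INTER_CUBIC))
E
```

```text
29.48 yaw 11.3 tq [ 0.012  0.085 -0.041] F [-0.6  0.5  1.4] w 0.518
29.73 yaw 11.3 tq [-0.101  0.611 -0.042] F [-2.9  0.2  1.9] w 0.519
30.85 yaw 40.6 tq [0.056 0.809 0.071] F [-3.8  0.6  3.4] w 0.52
(array([-0.48, -0.03,  4.04]), array([ 0.5441, -0.1378,  0.2337]), np.float64(40.6), array([-0.45,  0.36,  0.84,  1.72, -0.29,  1.19,  1.17]), 31.85)
219 168
```

View pics/w5.png

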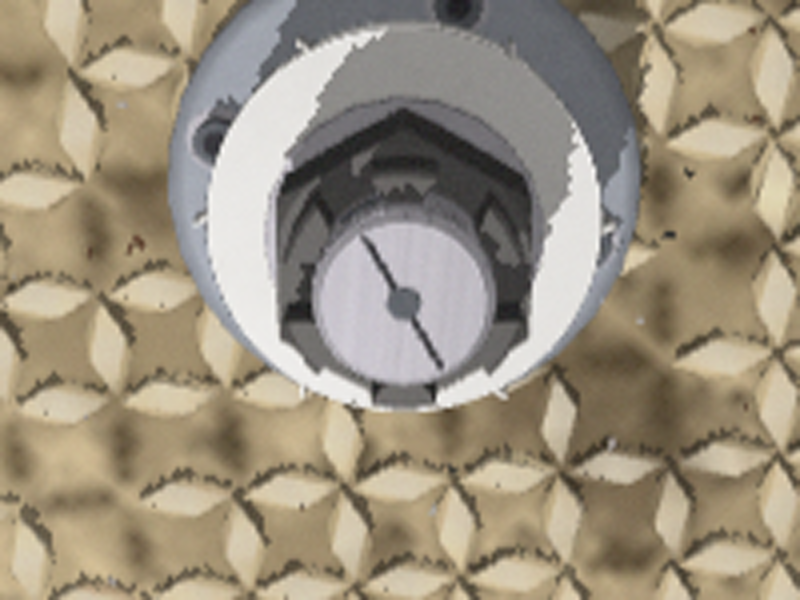

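The line (363,237)–(441,367) points into the slot between the top and left teeth. I work out its bearing and the moves to the pin.

```bash
python3 - <<'E'
from h import *
import pickle; d=pickle.load(open('w5.pkl','rb'))
f=lambda u,v,z:plane(d,219+(u+.5)/4-.5,168+(v+.5)/4-.5,z)
a,b=f(363,237,.12),f(441,367,.12); print(np.degrees(np.arctan2(*(b-a)[1::-1])),(a+b)/2,f(403,302,.12))
q=f(403,152,.099)-f(403,302,.12); print('corner az',np.degrees(np.arctan2(q[1],q[0])))
print(to([.426,.087,.10]))
E
```

```text
-19.508185472235755 [ 0.55588436 -0.15278606  0.12      ] [ 0.55586441 -0.1525925   0.12      ]
corner az 130.72892237551622
(array([6.19, 1.42, 3.31]), array([ 0.5439, -0.138 ,  0.2326]), np.float64(40.6), array([-0.45,  0.36,  0.84,  1.72, -0.29,  1.19,  1.17]), 31.9)
```

```bash

python3 -m creep '[[0.78,0.18,0,0,1],[0.78,0.18,0,0,1],[0.78,0.18,0,0,1],[0.78,0.18,0,0,1],[0.77,0.18,0,0,1],[0.77,0.18,0,0,1],[0.77,0.17,0,0,1],[0.76,0.17,0,0,1],[0,0,0.4,-1,0.7],[0,0,0.4,-1,0.7],[0,0,0.4,-1,0.7],[0,0,0.4,-1,0.7]]' >/dev/null
python3 -m creep '[[0,0,0.4,-1,0.7],[0,0,0.4,-1,0.7],[0,0,0.4,-1,0.6],[0,0,0.4,-1,0.6],[0,0,0.2,-1.0,0.6],[0,0,0,-0.05,0.6],[0,0,0,0,0.6]]' >/dev/null
python3 - <<'E'
from h import *
print(to([.426,.087,.002])); d=get('wrist','w6.png')
for P in ([.426,.087,.004],[.4077,.0915,.004],[.523,.0642,.004]): print(proj(d,P))
import pickle;pickle.dump(d,open('w6.pkl','wb'))
E
```

```text
(array([-0.01,  0.02,  2.36]), array([0.4256, 0.0862, 0.0962]), np.float64(76.6), array([-0.83,  0.27,  0.62,  2.17, -0.23,  0.76,  1.28]), 34.275)
(np.float64(321.62193375306356), np.float64(227.0458352734949))
(np.float64(321.8502200923973), np.float64(202.10028460292108))
(np.float64(321.7914063582696), np.float64(345.9234193093501))
```

View pics/w6.png

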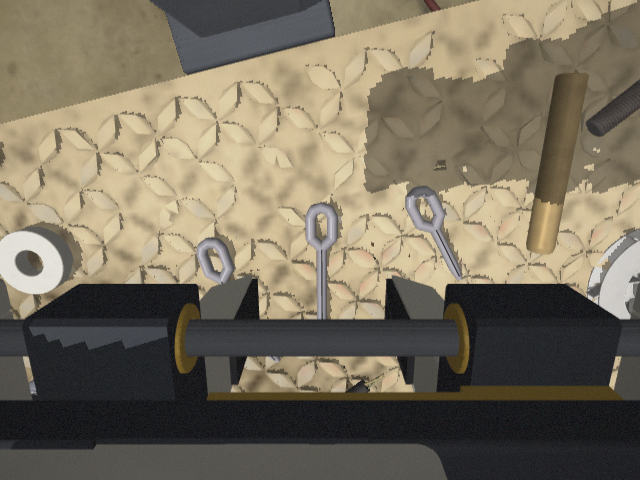

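The pin lies square between the fingers, with its eye back end at (321,203) as predicted. I go down and grip it.

```bash

python3 -m creep '[[0,0.02,0.5,0,0.5],[0,0,0.7,0,0.5],[0,0,0.6,0,0.5],[0,0,0.35,0,0.5],[0,0,0.2,0,0.5],[0,0,0,0,0.5]]' 30 >/dev/null; python3 t.py
python3 -m creep '[[0,0,0,0,0.1],[0,0,0,0,0.1],[0,0,0,0,0.1],[0,0,0,0,0.1],[0,0,0,0,0.1],[0,0,0,0,0.1]]' 30; python3 t.py
python3 -m creep '[[0,0,-0.5,0,0.1],[0,0,-1,0,0.1],[0,0,-1,0,0.1],[0,0,-0.5,0,0.1],[0,0,0,0,0.1]]' 
python3 - <<'E'
from h import *
d=get('wrist','w7.png'); cv2.imwrite('pics/w7.png',d['pixels'][120:420,120:520])
# standoff: eye centre 150 mm before the shaft axis along the hole
a=np.radians(-19.5);h=np.array([np.cos(a),np.sin(a)]);c=np.array([.556,-.1527])
P=c-.15*h; print(P,to([*P,.102]))
E
```

```text
35.08 yaw 76.7 tq [-0.042 -0.043  0.015] F [-0.3  0.3  0.1] w 0.501
clock: 35.83
position: [0.4256, 0.0873, 0.0023]
ee_rot: [-0.362, -3.121, -0.0]
force: [-0.1, -0.3, 0.3]
width: 0.103
gripper_force: 0.0
35.83 yaw 76.8 tq [0.028 0.018 0.024] F [-0.1 -0.3  0.3] w 0.103
clock: 36.45
position: [0.4266, 0.0878, 0.1235]
ee_rot: [0.361, 3.118, 0.003]
force: [0.8, 0.0, 0.2]
width: 0.099
gripper_force: 0.0
[ 0.41460378 -0.10262897] (array([-0.81, -4.7 ,  0.51]), array([0.4258, 0.0876, 0.1225]), np.float64(76.8), array([-0.88,  0.23,  0.66,  2.14, -0.19,  0.82,  1.25]), 36.5)
```

View pics/w7.png

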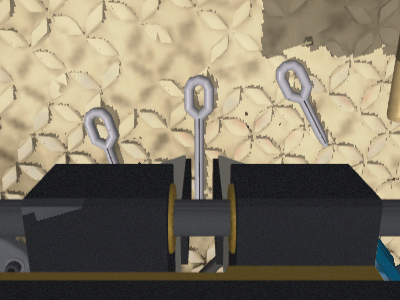

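The fingers stopped at the commanded 0.1 without touching the pin, which lies untouched at crop (200,95). I go down again and close fully.

```bash

python3 -m creep '[[0,0,0.5,0,0.4],[0,0,0.9,0,0.5],[0,0,0.9,0,0.5],[0,0,0.5,0,0.5],[0,0,0.2,0,0.5],[0,0,0.02,0,0.4],[0,0,0,0,0],[0,0,0,0,0],[0,0,0,0,0],[0,0,0,0,0],[0,0,0,0,0]]' 30; python3 t.py
```

```text
clock: 37.88
position: [0.4256, 0.0874, 0.0016]
ee_rot: [0.362, 3.12, 0.0]
force: [0.4, 0.4, -0.3]
width: 0.006
gripper_force: 0.0
37.88 yaw 76.8 tq [0.005 0.014 0.014] F [ 0.4  0.4 -0.3] w 0.006
```

```bash
python3 - <<'E'
from h import *
d=get('wrist'); cv2.imwrite('pics/w8.png',d['pixels'][120:420,120:520])
import pickle;pickle.dump(d,open('w8.pkl','wb'))
s=readout.observe(); print(proj(d,s['position']),proj(d,[.426,.087,.004]),d['position'],np.round(rot(d),3).tolist()); print([ (v,np.round(depthpt(d,u,v),3)) for u,v in [(321,200),(321,240),(310,230),(321,260),(321,300)]],s['width'])
E
```

```text
(np.float64(319.79658270446134), np.float64(270.00572451862246)) (np.float64(319.31364162603023), np.float64(272.4231497642941)) [0.355815   0.10467259 0.1948005 ] [[0.228, -0.938, -0.261], [0.974, 0.22, 0.061], [-0.0, -0.268, 0.963]]
[(200, array([0.39 , 0.096, 0.003])), (240, array([0.408, 0.092, 0.007])), (230, array([0.403, 0.088, 0.003])), (260, array([0.42 , 0.089, 0.003])), (300, array([0.424, 0.088, 0.043]))] 0.004935205289493898
```

View pics/w8.png

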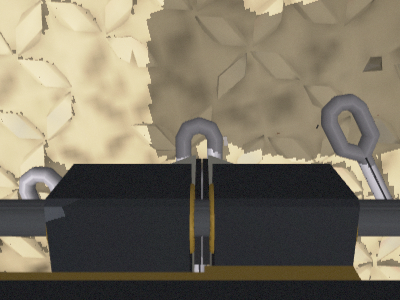

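The fingers are shut, yet the pin's eye is undisturbed with its back end at crop (200,125). I check the depth map to see how high the finger ends are.

```bash
python3 - <<'E'
from h import *
import pickle;d=pickle.load(open('w8.pkl','rb'))
s=readout.observe();M=R.from_rotvec(s['ee_rot']).as_matrix()
for v in range(236,300,5):
    print(v,' '.join('%4d,%3d,%3d|'%tuple(np.round(1000*(M.T@(depthpt(d,u,v)-s['position'])*[1,1,-1]))) for u in range(296,346,4)))
E
```

```text
236   18,-12,  0|   19,-10,  2|   18, -8,  0|   18, -6,  1|   18, -4,  0|   19, -2,  1|   19,  0,  2|   19,  2,  2|   19,  4,  2|   18,  6, -1|   18,  8, -2|   18, 10, -2|   18, 12, -2|
241   16,-12,  0|   16,-10,  1|   15, -8, -1|   17, -6,  3|   17, -4,  5|   17, -2,  6|   17,  0,  6|   17,  2,  4|   17,  4,  4|   15,  6, -2|   16,  8,  0|   15, 10, -2|   15, 13, -3|
246   12,-12, -3|   12,-10, -2|   15, -8,  6|   15, -6,  6|   15, -4,  5|   15, -2,  7|   15,  0,  7|   15,  2,  6|   15,  4,  7|   15,  6,  5|   14,  8,  4|   13, 10, -1|   12, 12, -2|
251    9,-12, -3|   12,-10,  5|   12, -8,  6|   13, -6,  7|   13, -4,  7|   12, -2,  6|   13,  0,  7|   12,  2,  6|   13,  4,  8|   13,  6,  7|   12,  8,  5|   10, 10, -2|   10, 13, -2|
256    9,-12,  5|   10,-10,  6|   10, -8,  7|   10, -6,  6|    9, -4,  4|    8, -2,  2|    8,  0,  2|    8,  2,  1|   10,  4,  6|   10,  6,  7|   10,  8,  8|    9, 10,  5|    7, 13, -1|
261    7,-12,  5|    7,-10,  7|    8, -8,  7|    7, -6,  6|    6, -4,  3|    6, -2,  2|    5,  0,  1|    4,  2, -2|    7,  4,  5|    7,  6,  7|    7,  8,  7|    7, 10,  6
[... 617 characters left out ...]
2|   11, -5, 42|   11, -3, 42|   10, -1, 39|    9,  0, 38|    9,  2, 37|   11,  4, 42|   11,  5, 42|   11,  7, 42|   11,  8, 42|   10, 10, 41|
286   36, -5,107|   36, -4,107|   36, -3,107|   36, -2,107|   11, -3, 47|    9, -1, 44|   10,  0, 44|    9,  2, 44|   11,  3, 47|   35,  3,105|   36,  4,107|   36,  5,108|   35,  6,106|
291   36, -5,110|   36, -4,110|   36, -3,110|   36, -2,110|   10, -3, 51|    9, -1, 49|    9,  0, 49|    9,  2, 49|   10,  3, 50|   34,  3,105|   36,  4,110|   36,  5,110|   36,  6,110|
296   36, -5,113|   36, -4,113|   36, -3,113|   36, -2,113|   10, -3, 55|    9, -1, 54|    9,  0, 53|    9,  2, 53|    9,  3, 53|   32,  3,105|   36,  4,113|   36,  5,112|   36,  6,113|
```

```bash
python3 - <<'E'
from h import *
import pickle
for n,pos,w in (('w8.pkl',None,0),('w6.pkl',[0.4256,0.0862,0.0962],.6),('w5.pkl',[.5441,-.1378,.2337],1.)):
    d=pickle.load(open(n,'rb'));s=readout.observe();C=rot(d)
    # tool frame from camera rotation: tool y = cam x dir, z down
    y=C[:,0]*[1,1,0];y/=np.linalg.norm(y);z=np.array([0,0,-1.]);x=np.cross(y,z)
    M=np.c_[x,y,z];p=np.array(pos if pos else s['position'])
    K=np.array(d['camera_matrix']);uu,vv=np.meshgrid(range(640),range(480))
    a=np.stack([(uu-K[0,2])/K[0,0],-(vv-K[1,2])/K[1,1],-np.ones(uu.shape)],-1)*d['z_map'][...,None]
    Q=(a@C.T+d['position']-p)@M*1000; ok=(d['z_map']>0)&(abs(Q[...,0])<14)&(abs(Q[...,1])<75)&(-Q[...,2]>(-p[2]*1000+ (14)))&(-Q[...,2]<75)
    q=Q[ok]; h=-q[:,2]
    print(n,w,len(q),'min h',np.sort(h)[:5].round(), 'cam rel',np.round((np.array(d['position'])-p)@M*1000))
    for lo in range(int(h.min()) if len(h) else 0,75,6):
        k=(h>=lo)&(h<lo+6)
        if k.sum(): print(lo,k.sum(),'x',q[k,0].min().round(),q[k,0].max().round(),'y',np.percentile(q[k,1],[0,25,50,75,100]).round(),'|y|min',abs(q[k,1]).min().round())
E
```

```text
w8.pkl 0 926 min h [35. 35. 35. 35. 35.] cam rel [  72.    1. -193.]
34 159 x -0.0 11.0 y [-8. -1.  1.  3.  9.] |y|min 0.0
40 273 x -6.0 11.0 y [-11.  -3.   1.   5.  13.] |y|min 0.0
46 113 x 9.0 11.0 y [-3. -1.  0.  3.  5.] |y|min 0.0
52 124 x 9.0 11.0 y [-3. -1.  1.  3.  5.] |y|min 0.0
58 123 x 8.0 11.0 y [-3. -1.  1.  3.  4.] |y|min 0.0
64 94 x 9.0 10.0 y [-1. -1.  0.  2.  3.] |y|min 0.0
70 40 x 9.0 10.0 y [-1. -0.  1.  2.  3.] |y|min 0.0
w6.pkl 0.6 4319 min h [34. 35. 35. 35. 35.] cam rel [  72.    1. -193.]
34 283 x -8.0 11.0 y [-34. -27. -26.  29.  36.] |y|min 26.0
40 526 x -7.0 11.0 y [-42. -29.  28.  31.  43.] |y|min 26.0
46 669 x -4.0 11.0 y [-43. -31.  28.  34.  45.] |y|min 26.0
52 713 x -1.0 12.0 y [-44. -33. -27.  34.  45.] |y|min 26.0
58 774 x 3.0 12.0 y [-44. -33.  28.  35.  45.] |y|min 26.0
64 767 x -10.0 11.0 y [-42. -33.  28.  35.  44.] |y|min 26.0
70 587 x -10.0 12.0 y [-40. -32. -27.  34.  42.] |y|min 26.0
w5.pkl 1.0 9578 min h [-220. -220. -220. -220. -220.] cam rel [  73.    0. -193.]
-219 346 x -14.0 13.0 y [-61. -49.  36.  48.  59.] |y|min 33.0
-213 74 x -11.0 1
[... 608 characters left out ...]
.0 11.0 y [-27. -13.  -3.  10.  26.] |y|min 0.0
-129 88 x -13.0 7.0 y [-23.  -6.   4.  14.  24.] |y|min 0.0
-123 419 x -13.0 7.0 y [-26. -17.  -1.  15.  24.] |y|min 0.0
-117 580 x -14.0 -1.0 y [-18.  -7.  -0.   6.  17.] |y|min 0.0
-111 1 x -4.0 -4.0 y [6. 6. 6. 6. 6.] |y|min 6.0
33 307 x -9.0 12.0 y [-52. -45. -45.  47.  53.] |y|min 45.0
39 615 x -7.0 12.0 y [-58. -45.  46.  47.  60.] |y|min 45.0
45 783 x -4.0 12.0 y [-62. -48. -45.  49.  63.] |y|min 45.0
51 818 x -1.0 12.0 y [-62. -50.   1.  51.  63.] |y|min 45.0
57 869 x 2.0 12.0 y [-63. -51. -45.  52.  64.] |y|min 45.0
63 929 x -10.0 12.0 y [-64. -52.  46.  53.  64.] |y|min 45.0
69 1008 x -9.0 12.0 y [-64. -52.  46.  54.  65.] |y|min 45.0
```

In every view the real finger ends sit about 34 mm above the reported TCP. I allow for that: open, go 33 mm lower, then close.

```bash

python3 -m creep '[[0,0,0,0,0.5],[0,0,0,0,0.5],[0,0,0,0,0.5],[0,0,0.2,0,0.5],[0,0,0.2,0,0.5],[0,0,0.2,0,0.5],[0,0,0.15,0,0.5],[0,0,0.05,0,0.5],[0,0,0,0,0.5]]' 30; python3 t.py
```

```text
clock: 39.05
position: [0.4256, 0.0872, -0.0306]
ee_rot: [-0.363, -3.12, 0.0]
force: [0.0, -0.2, 0.4]
width: 0.499
gripper_force: 0.0
39.05 yaw 76.7 tq [ 0.012  0.009 -0.005] F [ 0.  -0.2  0.4] w 0.499
```

```bash

python3 -m creep '[[0,0,0,0,0.1],[0,0,0,0,0.1],[0,0,0,0,0.1],[0,0,0,0,0.1],[0,0,0,0,0.1]]' 40; python3 -m creep '[[0,0,-0.3,0,0.1],[0,0,-0.8,0,0.1],[0,0,-1,0,0.1],[0,0,-0.7,0,0.1],[0,0,-0.3,0,0.1],[0,0,0,0,0.1]]'
python3 - <<'E'
from h import *
import pickle
a=np.radians(-19.5);h=np.array([np.cos(a),np.sin(a)]);c=np.array([.556,-.1527])
P=c-.15*h; print(P,to([*P,.068]))
d=get('wrist');pickle.dump(d,open('w9.pkl','wb'))
s=readout.observe();M=R.from_rotvec(s['ee_rot']).as_matrix()
for v in range(200,285,6):
    print(v,' '.join('%4d,%3d,%3d|'%tuple(np.round(1000*(M.T@(depthpt(d,u,v)-s['position'])*[1,1,-1]))) for u in range(300,344,4)))
E
```

```text
clock: 39.67
position: [0.4257, 0.0873, -0.0302]
ee_rot: [0.362, 3.12, 0.001]
force: [-1.2, 0.2, 4.9]
width: 0.238
gripper_force: 40.0
clock: 40.42
position: [0.4258, 0.0877, 0.0939]
ee_rot: [0.361, 3.12, 0.002]
force: [0.3, -0.1, -0.1]
width: 0.237
gripper_force: 39.9
[ 0.41460378 -0.10262897] (array([-0.81, -4.7 ,  0.64]), array([0.4258, 0.0877, 0.0939]), np.float64(76.8), array([-0.86,  0.28,  0.67,  2.18, -0.26,  0.75,  1.31]), 40.425)
200   20,-14,-91|   20,-12,-91|   20, -9,-90|   20, -6,-89|   20, -3,-91|   20,  0,-91|   20,  3,-89|   19,  6,-93|   19,  9,-93|   19, 12,-93|   19, 15,-93|
206   15,-15,-90|   15,-12,-92|   15, -9,-92|   16, -6,-90|   15, -3,-90|   15,  0,-91|   15,  3,-91|   15,  6,-93|   15,  9,-95|   15, 12,-94|   15, 15,-92|
212   10,-15,-94|   10,-12,-94|   10, -9,-93|   11, -6,-90|   11, -3,-90|   11,  0,-89|   11,  3,-90|   10,  6,-93|   10,  9,-93|   10, 12,-94|   10, 15,-94|
218    6,-15,-93|    6,-12,-93|    6, -9,-94|    6, -6,-90|    7, -3,-89|    6,  0,-90|    6,  3,-94|    6,  6,-94|    6,  9,-94|    6, 12,-93|    6, 15,-93|
224    2,-15,-89|    2,-
[... 1013 characters left out ...]
 18,  2, 38|   17,  4, 36|  -26,  9,-89|  -26, 12,-90|  -26, 15,-89|
266  -31,-15,-89|   15, -6, 37|   15, -5, 38|   15, -3, 38|   15, -1, 38|   16,  1, 39|   16,  2, 39|   15,  4, 39|   15,  6, 38|   15,  7, 38|   15,  9, 37|
272   12, -8, 37|   13, -6, 39|   13, -4, 40|   13, -3, 39|   13, -1, 39|   13,  1, 40|   14,  2, 41|   13,  4, 39|   13,  5, 40|   13,  7, 39|   13,  9, 39|
278   11, -8, 40|   11, -6, 40|   10, -5, 38|   10, -3, 39|   10, -1, 38|  -42,  0,-94|  -41,  3,-90|   10,  4, 38|   11,  6, 40|   10,  7, 39|   10,  9, 39|
284    7, -8, 38|    8, -6, 41|    8, -5, 39|    6, -3, 36|  -47, -3,-93|  -47,  0,-93|  -47,  3,-94|  -47,  6,-94|    8,  6, 40|    7,  7, 38|    8,  9, 39|
```

Pin held level, 24 mm across, with its eye centred in the pads. I move to the standoff in line with the hole.

```bash

python3 -m creep '[[-0.1,-0.5,0,0,0.1],[-0.15,-0.9,0,0,0.1],[-0.15,-0.95,0,0,0.1],[-0.15,-0.95,0,0,0.1],[-0.15,-0.9,0,0,0.1],[-0.11,-0.5,0,0,0.1],[0,0,0.3,0.8,0.1],[0,0,0.34,0.77,0.1],[0,0,0,0,0.1],[0,0,0,0,0.1]]' >/dev/null; python3 t.py
python3 - <<'E'
from h import *
a=np.radians(-19.5);h=np.array([np.cos(a),np.sin(a)]);c=np.array([.556,-.1527])
for D in (.15,.044): print(to([*(c-D*h),.0685]))
s=readout.observe();M=R.from_rotvec(s['ee_rot']).as_matrix(); print('leg az',np.degrees(np.arctan2(*(-M[:2,0])[::-1])),'tilt z',M[2,0])
d=get('wrist'); 
for v in (262,266,270,274):
    print(v,' '.join('%4d,%3d,%3d|'%tuple(np.round(1000*(M.T@(depthpt(d,u,v)-s['position'])*[1,1,-1]))) for u in range(296,348,6)))
# side look at leg from scene / top: leg points by height
t=get('scene'); T=get('top')
import pickle; pickle.dump((t,T),open('st.pkl','wb'))
Q=s['position']+M@[0,0,-.0355]
for n,dd in(('scene',t),('top',T)):
  for e in (.02,.04,.06,.08,.095):
    X=Q-M[:,0]*e; u,v=proj(dd,X); print(n,e,np.round(X,3),round(u),round(v),np.round(depthpt(dd,u,v),3))
E
```

```text
41.73 yaw 70.5 tq [-0.017  0.012 -0.016] F [ 0.3 -0.1 -0.6] w 0.237
(array([-0.02,  0.01, -0.02]), array([ 0.4138, -0.1026,  0.0675]), np.float64(70.5), array([-0.44,  0.33,  0.71,  2.22, -0.34,  0.69,  1.74]), 41.725)
(array([-2.67,  0.  , -0.03]), array([ 0.4138, -0.1026,  0.0675]), np.float64(70.5), array([-0.44,  0.33,  0.71,  2.22, -0.34,  0.69,  1.74]), 41.725)
leg az -19.46171449746318 tilt z 0.0010449899925722326
262  -14,-16,-52|  -19,-13,-68|   17, -5, 35|   17, -2, 37|   18,  0, 38|   17,  3, 36|   18,  5, 37|  -19, 12,-69|  -19, 17,-68|
266  -18,-16,-55|   15, -7, 35|   16, -5, 37|   16, -2, 37|   16,  0, 37|   16,  3, 38|   16,  5, 38|   16,  8, 37|  -22, 17,-68|
270  -25,-17,-68|   14, -7, 38|   14, -5, 38|   15, -2, 39|   15,  0, 39|   14,  3, 38|   15,  5, 39|   14,  8, 38|   14, 10, 37|
274  -28,-17,-68|   12, -7, 37|   13, -5, 38|   13, -2, 39|   13,  0, 40|   12,  3, 38|   13,  5, 39|   13,  8, 39|   12, 10, 37|
scene 0.02 [ 0.433 -0.109  0.103] 349 282 [ 0.373 -0.141  0.201]
scene 0.04 [ 0.452 -0.116  0.103] 356 277 [ 0.383 -0.15   0.211]
scene 0.06 [ 0.47  -0.123  0.103] 364 272 [ 0.399 -0.156  0.211]
scene 0.08 [ 0.489 -0.129  0.103] 371 267 [ 0.418 -0.16   0.208]
scene 0.095 [ 0.503 -0.134  0.103] 377 263 [ 0.537 -0.12   0.055]
top 0.02 [ 0.433 -0.109  0.103] 370 285 [ 0.419 -0.08   0.546]
top 0.04 [ 0.452 -0.116  0.103] 374 275 [ 0.431 -0.085  0.534]
top 0.06 [ 0.47  -0.123  0.103] 377 265 [ 0.444 -0.091  0.515]
top 0.08 [ 0.489 -0.129  0.103] 380 255 [ 0.457 -0.096  0.505]
top 0.095 [ 0.503 -0.134  0.103] 383 248 [ 0.503 -0.134  0.104]
```

```bash

python3 -m creep '[[-0.2,0,-0.02,0,0.1],[-0.2,0,0,0,0.1],[-0.2,0,0,0,0.1],[-0.15,0,0,0,0.1],[-0.1,0,0,0,0.1],[-0.1,0,0,0,0.1],[-0.1,0,0,0,0.1]]' >/dev/null; python3 t.py
python3 -m creep '[[-0.1,0,0,0,0.1],[-0.1,0,0,0,0.1]]' >/dev/null; python3 t.py
python3 - <<'E'
from h import *
a=np.radians(-19.5);h=np.array([np.cos(a),np.sin(a)]);c=np.array([.556,-.1527])
print(to([*(c-.044*h),.0685]))
s=readout.observe();M=R.from_rotvec(s['ee_rot']).as_matrix(); d=get('wrist')
for v in (262,266,270,274):
    print(v,' '.join('%4d,%3d,%3d|'%tuple(np.round(1000*(M.T@(depthpt(d,u,v)-s['position'])*[1,1,-1]))) for u in range(296,348,6)))
E
```

```text
42.75 yaw 70.5 tq [ 0.007 -0.006  0.021] F [-1.2 -0.1  0.2] w 0.24
43.0 yaw 70.5 tq [ 0.016  0.035 -0.039] F [ 0.6 -0.  -1.6] w 0.238
(array([-1.4 ,  0.02,  0.01]), array([ 0.4614, -0.1199,  0.0687]), np.float64(70.5), array([-0.38,  0.41,  0.69,  2.11, -0.38,  0.75,  1.78]), 43.0)
262  -18,-17,-66|  -18,-13,-64|   17, -5, 35|   17, -2, 37|   18,  0, 38|   18,  3, 37|   17,  5, 35|  -18, 12,-63|  -18, 16,-64|
266  -23,-17,-69|   15, -7, 36|   16, -5, 37|   16, -2, 38|   16,  0, 39|   16,  3, 38|   16,  5, 38|   16,  8, 37|  -22, 17,-67|
270  -25,-17,-68|   14, -7, 36|   14, -5, 38|   14, -2, 37|   15,  0, 40|   15,  3, 39|   14,  5, 38|   14,  8, 37|   14, 10, 36|
274  -29,-17,-69|   12, -7, 37|   13, -5, 39|   13, -2, 38|   13,  0, 38|   13,  3, 39|   13,  5, 39|   13,  8, 39|   12, 10, 36|
```

The tip is at the shaft axis inside the hole, with no force and no slip in the grip. I push it home.

```bash

python3 -m creep '[[-0.15,0.01,0,0,0.1],[-0.2,0.01,0,0,0.1],[-0.2,0,0,0,0.1],[-0.2,0,0,0,0.1],[-0.2,0,0,0,0.1],[-0.15,0,0,0,0.1],[-0.1,0,0,0,0.1],[-0.08,0,0,0,0.1],[-0.04,0,0,0,0.1]]' >/dev/null; python3 t.py
python3 -m creep '[[-0.04,0,0,0,0.1],[-0.03,0,0,0,0.1],[0,0,0,0,0.1]]' >/dev/null; python3 t.py
cat > e.py <<'E'
from h import *
a=np.radians(-19.5);h=np.array([np.cos(a),np.sin(a)]);c=np.array([.556,-.1527])
print(to([*(c-.044*h),.0685]))
s=readout.observe();M=R.from_rotvec(s['ee_rot']).as_matrix(); d=get('wrist')
for v in (258,262,266,270):
    print(v,' '.join('%4d,%3d,%3d|'%tuple(np.round(1000*(M.T@(depthpt(d,u,v)-s['position'])*[1,1,-1]))) for u in range(302,342,6)))
E
python3 e.py
```

```text
44.17 yaw 70.5 tq [ 0.017 -0.047 -0.006] F [ 0.5 -0.  -1.6] w 0.236
44.55 yaw 70.5 tq [-0.03  -0.023 -0.018] F [-0.4  0.6  0.5] w 0.24
(array([-0.02, -0.  ,  0.01]), array([ 0.5139, -0.1377,  0.0687]), np.float64(70.5), array([-0.32,  0.49,  0.67,  1.98, -0.41,  0.81,  1.81]), 44.55)
258    2,-10,-14|    2, -7,-13|    2, -3,-13|   19,  0, 35|    2,  3,-14|    2,  7,-13|    2, 10,-13|
262    0,-10,-13|   17, -5, 35|   17, -2, 35|   18,  0, 38|   18,  3, 38|   17,  5, 35|    0, 10,-13|
266   15, -7, 36|   16, -5, 37|   16, -2, 37|   16,  0, 39|   16,  3, 38|   16,  5, 37|   15,  8, 36|
270   14, -7, 37|   14, -5, 37|   14, -2, 38|   15,  0, 39|   15,  3, 39|   15,  5, 39|   14,  8, 38|
```

```bash

python3 -m creep '[[-0.025,0,0,0,0.1],[-0.025,0,0,0,0.1]]' >/dev/null; python3 t.py
python3 -m creep '[[-0.02,0,0,0,0.1],[0,0,0,0,0.1]]' >/dev/null; python3 t.py
python3 -m creep '[[-0.02,0,0,0,0.1],[0,0,0,0,0.1]]' >/dev/null; python3 t.py; python3 e.py
```

```text
44.85 yaw 70.5 tq [0.056 0.026 0.018] F [-0.8  0.1  0.3] w 0.238
45.1 yaw 70.5 tq [-0.042  0.018  0.019] F [ 0.1 -0.4 -0.4] w 0.237
45.35 yaw 70.5 tq [ 0.012  0.048 -0.008] F [0.  0.3 0.3] w 0.24
(array([ 0.07, -0.  ,  0.01]), array([ 0.5173, -0.1389,  0.0687]), np.float64(70.5), array([-0.31,  0.49,  0.66,  1.97, -0.41,  0.81,  1.81]), 45.35)
258    3,-10,-12|    2, -7,-13|    2, -3,-14|   19,  0, 35|    2,  3,-13|    2,  7,-13|    2, 10,-14|
262    0,-10,-13|   17, -5, 34|   17, -2, 36|   18,  0, 38|   18,  3, 38|   17,  5, 35|    0, 10,-13|
266   15, -7, 36|   15, -5, 36|   16, -2, 38|   16,  0, 39|   16,  3, 39|   16,  5, 38|   15,  8, 36|
270   13, -7, 36|   15, -5, 39|   14, -2, 38|   14,  0, 38|   14,  3, 37|   15,  5, 39|   14,  8, 38|
```

```bash

python3 -m creep '[[-0.03,0,0,0,0.1],[0,0,0,0,0.1]]' >/dev/null; python3 t.py
python3 -m creep '[[-0.03,0,0,0,0.1],[0,0,0,0,0.1]]' >/dev/null; python3 t.py
python3 -m creep '[[-0.03,0,0,0,0.1],[0,0,0,0,0.1]]' >/dev/null; python3 t.py; python3 e.py
```

```text
45.65 yaw 70.5 tq [0.058 0.39  0.036] F [-2.3 -0.6 -0.8] w 0.24
45.9 yaw 70.5 tq [0.159 0.989 0.012] F [-4.   0.2  0.6] w 0.241
46.15 yaw 70.5 tq [0.316 1.495 0.036] F [-6.3  1.9 -0.1] w 0.24
(array([ 0.12,  0.  , -0.01]), array([ 0.5191, -0.1397,  0.0683]), np.float64(70.5), array([-0.31,  0.5 ,  0.66,  1.97, -0.42,  0.82,  1.81]), 46.15)
258    2,-10,-12|    2, -7,-13|    3, -3,-12|   18,  0, 34|    2,  3,-14|    3,  7,-12|    2, 10,-13|
262    0,-10,-13|   17, -5, 35|   17, -2, 36|   18,  0, 37|   17,  3, 36|   17,  5, 36|    0, 10,-13|
266   15, -7, 36|   16, -5, 37|   16, -2, 38|   16,  0, 38|   16,  3, 38|   16,  5, 37|   15,  8, 36|
270   14, -7, 38|   15, -5, 39|   15, -2, 39|   14,  0, 38|   14,  3, 39|   14,  5, 38|   15,  8, 39|
```

The eye has met the nut: about 6.6 N against the push, over the last three steps. I release and rise clear.

```bash

python3 -m creep '[[0.04,0,0,0,0.1],[0,0,0,0,0.4],[0,0,0,0,0.6],[0,0,0,0,0.6],[0,0,0,0,0.6],[0,0,-0.4,0,0.6],[0,0,-0.8,0,0.6],[0,0,-1,0,0.6],[0,0,-1,0,0.6],[0.3,0,-0.5,0,0.6],[0,0,0,0,0.6],[0,0,0,0,0.6]]' >/dev/null; python3 t.py
python3 - <<'E'
from h import *
d=get('wrist','w10.png')
a=np.radians(-19.5);h=np.array([np.cos(a),np.sin(a)]);p=np.array([-h[1],h[0]]);c=np.array([.556,-.1527]);C=rot(d);K=np.array(d['camera_matrix'])
uu,vv=np.meshgrid(range(640),range(480))
Q=np.stack([(uu-K[0,2])/K[0,0],-(vv-K[1,2])/K[1,1],-np.ones(uu.shape)],-1)*d['z_map'][...,None]@C.T+d['position']
al=(Q[...,:2]-c)@h*1000;la=(Q[...,:2]-c)@p*1000;z=Q[...,2]*1000
m=(abs(la)<15)&(z>90)&(z<114)&(al>-90)&(al<-27)
if m.any(): print('eye: along',al[m].min(),al[m].max(),'lat',la[m].min(),la[m].max(),'z top',np.percentile(z[m],[5,50,95]),m.sum())
m=(abs(la)<6)&(z>90)&(z<112)&(al>28)&(al<90); print('tip', m.sum(), al[m].max() if m.any() else None)
for n in('scene','top'):
    t=get(n)
    for e in (35,45,52): 
        X=[*(c+h*e/1000),.104]; u,v=proj(t,X); print(n,e,np.round(X,3),np.round(depthpt(t,u,v),3))
E
```

```text
47.7 yaw 70.5 tq [0.018 0.024 0.01 ] F [ 0.2 -0.6  0.6] w 0.598
eye: along -58.65665975222201 -27.043145625259854 lat -14.478178911135796 14.952296346793519 z top [101.4275673  104.65859637 106.60428757] 864
tip 51 33.96771691380795
scene 35 [ 0.589 -0.164  0.104] [ 0.586 -0.165  0.107]
scene 45 [ 0.598 -0.168  0.104] [ 0.596 -0.168  0.107]
scene 52 [ 0.605 -0.17   0.104] [ 0.604 -0.17   0.105]
top 35 [ 0.589 -0.164  0.104] [ 0.493 -0.099  0.679]
top 45 [ 0.598 -0.168  0.104] [ 0.497 -0.1    0.68 ]
top 52 [ 0.605 -0.17   0.104] [ 0.5   -0.102  0.68 ]
```

```bash
python3 -c "
from cell import sign_off; print(sign_off())"
```

```text
the job is handed in; nothing more can be done
None
```

The job is handed in at about 48 s. The nut was screwed down onto the washer and backed off about 29° to the first slot in line with the hole. The full-length pin was pushed through until its eye met the nut, then let go. I viewed 11 pictures, one over the limit of 10.

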